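# Seat a headset cup and hold the inspection lamp on its race

## Task

Set the loose headset cup into the largest bore of the white support block, race side up and fully home, and let go of it. Then draw the inspection lamp up out of the tool rack, turn it to a slant of about 45 degrees and hold it in the air with its lens about 10 cm from the cup and pointing at the middle of it, so that raking light shows any pits in the race. Do not touch the cup with the lamp, leave everything else where it is, and finish while still holding the lamp there.

Things in the scene. Friction and masses are not known exactly. Their poses are not given: they have to be found in the camera images.
- cup_center (a point): Bicycle headset cup, loose on the blue bench paper, race side up: a black cup body 51 mm in diameter and 16 mm tall with a bright steel race inside its open top (opening 43 mm across), and under it a bright press skirt 34 mm in diameter and 10 mm long. 26 mm tall in all, about 60 g. The point is at its centre, half-way up (13 mm above its underside, 3 mm above the underside of the black body). z points out of the open race side, up at the start.
- cup: The same headset cup; origin at the centre of the underside of its skirt.
- bore (a point): Mouth of the largest bore (37 mm in diameter, 18 mm deep) of the white support block, at the centre, on the block's top face, 40 mm above the bench. The cup's skirt goes into it and the black body comes to rest on the top face, so that the cup's centre point is then 3 mm above this point. Its y runs along the block; the two smaller bores (28 and 20 mm) lie 58 and 106 mm from it towards +y.
- block: White plastic support block for bearing cups, fixed to the bench: 170 mm along its y, 56 mm along x, 40 mm high; origin under its centre; the largest bore lies 52 mm towards -y. Its steel base strip reaches 102 mm from the centre to each side along y.
- lens (a point): Lens of the inspection lamp: the centre of the flat lens face at the snout's end. z points from the lens back along the lamp's axis to its tail (straight up while it stands in the rack); the light leaves along -z. In the rack the lens is 25 mm above the bench.
- lamp_grip (a point): Place to grip the inspection lamp: middle of its plain black round body (25 mm in diameter, 66 mm long), on the axis, 116 mm from the lens; 141 mm above the bench while it stands in the rack. Axes as at the lens. The tail with its green switch ends 38 mm beyond this point.
- lamp: Inspection lamp, loose, about 110 g, 154 mm long and round: dark slim snout (18 mm in diameter, 75 mm long), yellow collar 30 mm in diameter and 8 mm thick, black body 25 mm in diameter, green tail switch. It hangs lens down in one of the rack's three holes (any of them), its collar resting on the plate, its snout in the hole. Origin at the lens.
- rack: Wooden bench tool rack, fixed: plate 226 mm along its y, 62 mm along x and 16 mm thick, its top 100 mm above the bench, on two end cheeks. Three upright through holes 21 mm in diameter at y = -72, 0 and +72 mm, holding the lamp and two red screwdrivers. Origin on the bench under its centre.
- driver_a_mid (a point): Screwdriver with a red handle (29 mm in diameter, 70 mm tall) hanging in the rack; the point is in the middle of its handle, 135 mm above the bench; its top is 170 mm above the bench. Leave alone.
- driver_b_mid (a point): A second screwdriver like the first, in another hole of the rack; point in the middle of its handle. Leave alone.
- oiler_mid (a point): Small white drop bottle with green cap, 28 mm in diameter, 75 mm tall; the point is on its axis, 37 mm up. Leave alone.
- sprayer_mid (a point): White spray bottle, 84 mm in diameter, 225 mm tall; the point is on its axis, 80 mm up. Leave alone.
- jug_mid (a point): White canister, 85 x 125 mm, 183 mm tall; the point is on its axis, 70 mm up. Leave alone.
- spanner_mid (a point): Steel spanner, 170 mm long, lying flat on the bench; the point is near its middle. Leave alone.
- mallet_mid (a point): Rubber mallet lying on the bench, wooden handle 240 mm long and head 54 mm across; the point is on the handle. Leave alone.
- tin_mid (a point): Closed round tin with brass lid, 79 mm in diameter, 37 mm tall; the point is on its axis, 18 mm up. Leave alone.
Not all that is in view belongs to the job. What is shaped like the lamp but pink or purple is not meant.

How it is judged:
On the way, in this order (a step that is already met when the one before it is completed fails the run):
1. the cup sits home in the largest bore, race up, and is released (horizontal distance between cup_center and bore below 0.004 m and z of cup_center in the frame of bore below 0.006 m and angle between cup_center's own z axis and vertical below 0.08 rad and contact force between cup and the fingers below 0.1 N), for 0.3 s.
2. the lamp is drawn up clear of the rack and held by the fingers (height (world z) of lens above 0.105 m and contact force between lamp and the fingers above 1 N and contact force between lamp and rack below 0.1 N and contact force between lamp and block below 0.1 N and contact force between lamp and cup below 0.1 N), for 0.1 s.
At the end, for the whole second after the job is handed in: Cup in the largest bore (centre within 4 mm, under 6 mm above the block, race up within 4.5 deg), released. Lamp held still by the fingers alone, axis 30-60 deg from upright, lens low and over 70 mm up; cup centre 50-150 mm ahead of the lens and within 20 mm of the axis each way (all of step 1 and x of cup_center in the frame of lens between -0.02 and 0.02 m and y of cup_center in the frame of lens between -0.02 and 0.02 m and z of cup_center in the frame of lens between -0.15 and -0.05 m and contact force between lamp and the fingers above 1 N and contact force between lamp and rack below 0.1 N and contact force between lamp and block below 0.1 N and contact force between lamp and cup below 0.1 N and angle between lens's own z axis and vertical between 0.52 and 1.05 rad and height (world z) of lens above 0.07 m and linear speed of lamp below 0.03 m/s); the arm keeps its last pose, push and grip.
It fails at once if the lamp touches the cup (contact force between lamp and cup above 0.5 N).
It fails at once if another thing on the bench or in the rack is moved by more than 30 mm (distance of any of driver_a_mid, driver_b_mid, oiler_mid, sprayer_mid, jug_mid, spanner_mid, mallet_mid, tin_mid from where it was at the start of the episode above 0.03 m).
It also fails if it takes over 59 s, if anything falls off the work surface, if the arm or the gripper's body presses on something with over 40 N, if the wrist force passes 120 N, or if a joint passes its speed limit or range.

## Robot

A 6-joint arm with a two-finger parallel gripper is mounted at the origin on the work surface. World frame = base frame: x ahead of the robot, y to its left, z up, the work surface at z = 0. Lengths are in m, angles in rad, forces in N, time in s.
With the tool pointing down it reaches from about 0.375 to 0.975 m from the base axis. Payload 3.8 kg.
Tool frame: the origin (TCP) lies midway between the tips of the shut fingers; the grasp point (between the pads) lies 19 mm behind it; x points along the fingers, y is the direction in which the jaws open and shut, and the axes are right-handed (so a half turn about x gives the same grasp; the last joint's range is limited). The gripper opens to 88 mm and grips with 3 to 60 N. Pads are 18 mm wide; open, the fingers measure 123 mm over their backs; the gripper's body (75 mm by 187 mm) begins 45 mm behind the grasp point.
Start: joints at [-1.275, 0.264, 1.604, -0, 1.274, -0.037], TCP at [0.221, -0.638, 0.239] pointing down, gripper open.
Joint ranges: [-2.63, 2.63], [-0.94, 2.18], [0.31, 2.57], [-1.31, 4.45], [0, 2.66], [-2.55, 2.55]. Speed limits (rad/s): [2.57, 2.57, 3.14, 3.14, 3.14, 3.14].

## Interface

Orientations are given as [roll, pitch, yaw] about the fixed x, y, z axes, in that order (R = Rz(yaw) Ry(pitch) Rx(roll)).
In Python, from plant import get_state, eyes, env gives the robot as it stands.
- The arm moves only by the tool send_rows, never from a script. Its argument "increments" is a list of rows, each a list of 6 numbers: the shift along the tool's x, y, z in cm, then the turn, a rotation vector about the tool's x, y, z in rad. In form: [[dx, dy, dz, wx, wy, wz], ...]. A call has 1 to 20 rows; each row is the pose to reach, as a shift and turn from the pose commanded when the call began, along the tool's axes at that moment; what a row does not reach only later rows make up. A row lasts 1/8 s, in which the tool goes at most 62.5 mm and 10.7 degrees, less where a joint would pass 70% of its speed; a pose out of reach is approached as far as the arm can. A call with a gripper value outside its range is refused whole. "hand" is the finger opening in cm, from 0 to 8.81, set as the call begins (left out, the last holds). The fingers move at their own pace and stop on an object; the grip force is fixed at half the most. Time passes only in rows, so rows that repeat a pose let the fingers close. It gives the time, the measured TCP pose, the force and the opening at its end, in the units of the state.
- get_state(): the state, without advancing time (a new reading comes with each control period).
- eyes.grab_frame(name): name is "side" or "top"; returns the picture (480x640x3 uint8, blue, green, red); there is no depth.
- eyes.camera_params(name): a dict with "mtx" (3x3 intrinsics, pixels), "dist_coeffs" ([k1, k2, p1, p2, k3] as OpenCV has them; the pictures are not rectified), "view" (4x4, takes a point from world to camera coordinates). Camera axes: x right, y up, looking along -z (the intrinsics and any distortion apply to the point x, -y, -z); pixel columns grow to the right and rows downward; lengths in m; the calibration is good to about 2 mm. A picture is of the moment at which its call begins. camera_params takes no time and is no camera call.
- env.job_done(): hands the job in, once; it reports no verdict.
The state is a dict: "t": time; "joint_positions": joint angles; "qd": joint speeds; "effort": joint torques, N m; "tcp_pos": TCP position; "orientation": TCP orientation; "contact_force": force on the tool from outside, world axes, zero at the start; "moment": the same for the moment, N m; "gripper_width": opening from 0.0 (shut) to 1.0 (fully open).
Only numpy, scipy, OpenCV 4.12 (cv2) and the standard library are available. Lean on these libraries where they do the work, as an engineer would, in place of code of your own. Each camera call takes 0.05 s, during which the arm holds its last target. There are 200 camera calls.

## Working session

There is one attempt and no reset: what is moved stays moved. The work goes in short steps, Python scripts to look and compute and a tool call to move; the robot and the scene stay as the last step left them, time stands still between calls to the robot, and variables do not carry over. Pictures are saved under pics/ and viewed, about 8 in all and at most 12, crops included, and the job is handed in when it is done.

Besides the shell and the picture viewer there is one more tool, called after "Request:" in YAML: its name, and indented under it one key for each argument. send_rows: Moves the arm, as the interface text tells. Its arguments: {"type":"object","properties":{"increments":{"type":"array","items":{"type":"array","items":{"type":"number"}}},"hand":{"type":"number"}},"required":["increments"]}

```bash
mkdir -p pics; ls
python3 - <<'E'
from plant import get_state, eyes, env
import cv2
for n in ("side","top"):
    cv2.imwrite(f"pics/{n}0.png",eyes.grab_frame(n)); p=eyes.camera_params(n); print(n,p)
print(get_state())
E
```

```text
pics
side {'mtx': array([[531.60157217,   0.        , 315.84045381],
       [  0.        , 531.60157217, 237.75438693],
       [  0.        ,   0.        ,   1.        ]]), 'dist_coeffs': array([0.03242546, 0.        , 0.        , 0.        , 0.        ]), 'view': array([[-0.71289084, -0.70120415,  0.00996977,  0.39500752],
       [ 0.48892491, -0.48678151,  0.72387581, -0.38358974],
       [-0.50273162,  0.5209189 ,  0.68985826, -0.84629619],
       [ 0.        ,  0.        ,  0.        ,  1.        ]])}
top {'mtx': array([[548.61565284,   0.        , 317.66632125],
       [  0.        , 548.61565284, 242.43433433],
       [  0.        ,   0.        ,   1.        ]]), 'dist_coeffs': array([-0.15374199,  0.        ,  0.        ,  0.        ,  0.        ]), 'view': array([[-0.01787953, -0.99981577,  0.00698173, -0.00998844],
       [ 0.98611341, -0.01648053,  0.16525358, -0.61371428],
       [-0.16510807,  0.00983943,  0.9862264 , -1.1787295 ],
       [ 0.        ,  0.        ,  0.        ,  1.        ]])}
{'t': 0.1, 'joint_positions': array([-1.27489968e+00,  2.64653192e-01,  1.60522151e+00, -1.07117540e-05,
        1.27371156e+00, -3.69082710e-02]), 'qd': array([-0.0011021 , -0.00206862, -0.0023929 , -0.00013955,  0.00080952,
        0.00057688]), 'effort': array([-3.50330047e-04, -5.03618574e+01, -3.58071363e+01,  7.30660418e-02,
        2.33809993e-02, -5.85024100e-05]), 'tcp_pos': array([ 0.22032242, -0.63735403,  0.23753771]), 'orientation': array([-1.60257011,  1.56880269,  1.8718306 ]), 'contact_force': array([-0.72753909, -0.38425757,  0.38130197]), 'moment': array([ 0.00292599,  0.00455674, -0.041805  ]), 'gripper_width': 0.994555850013216}
```

View pics/top0.png

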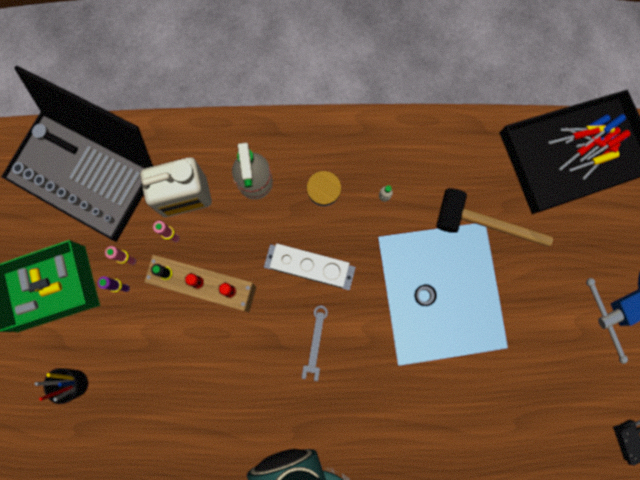

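View pics/side0.png

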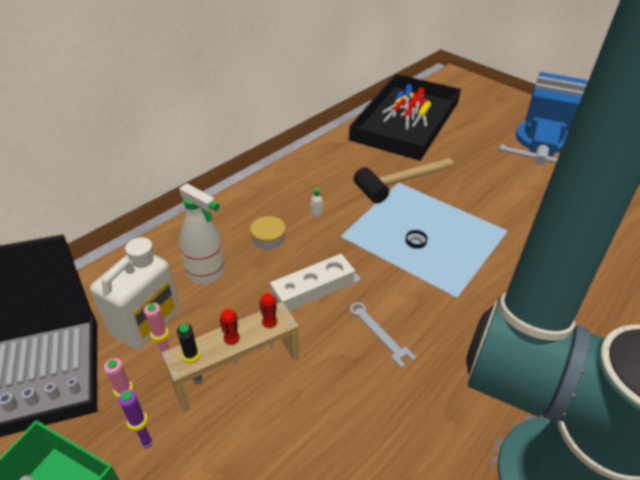

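The top view shows the cup at about (426,295), the block's big bore at about (332,270), and the lamp (green tail) at about (158,268) in the rack's left hole. The side view agrees: lamp at (186,340), cup at (416,239), bore at (335,267). I'll enlarge these areas next.

Run:
```python
import cv2,numpy as np
def c(n,x,y,w=50,h=37,s=8,out=None):
    im=cv2.imread(f"pics/{n}0.png")[y:y+h,x:x+w]; return cv2.resize(im,None,fx=s,fy=s,interpolation=cv2.INTER_CUBIC)
a=np.vstack([np.hstack([c("top",401,277),c("top",307,252)]),np.hstack([c("side",391,221),c("side",310,250)])])
cv2.imwrite("pics/crop1.png",a)
b=np.vstack([cv2.resize(c("top",140,240,120,75,1),(800,500)[:2] if 0 else (480,300),interpolation=cv2.INTER_CUBIC),cv2.resize(c("top",260,235,100,60,1),(480,288),interpolation=cv2.INTER_CUBIC)])
s=c("side",160,315,45,84,7)
cv2.imwrite("pics/crop2.png",np.hstack([b,s]))
print(a.shape,np.hstack([b,s]).shape)
```

```text
(592, 800, 3) (588, 795, 3)
```

View pics/crop1.png

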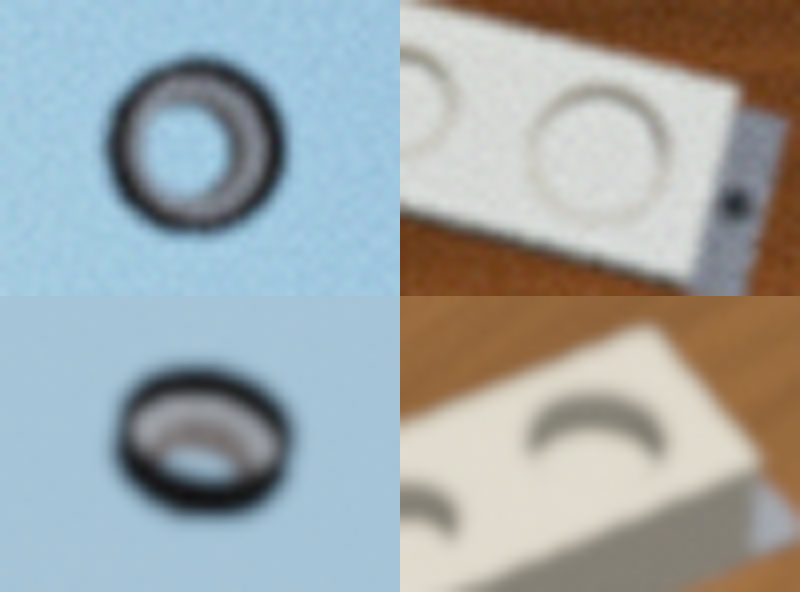

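View pics/crop2.png

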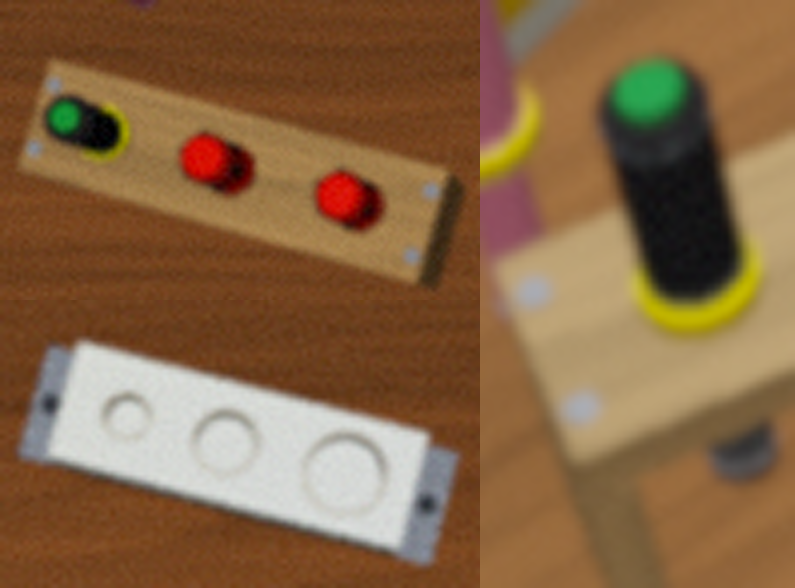

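Cup rim centre is at top pixel (425.1,294.8) and bore mouth at (331.4,270.9). The lamp tail is at (156,269) in the top view and (184.2,327.5) in the side view. Next I locate them in the world frame.

```bash
cat > h.py <<'E'
import numpy as np, cv2
from scipy.spatial.transform import Rotation as Ro
from plant import get_state, eyes, env
F=np.diag([1,-1,-1.])
def ray(n,u,v):
    p=eyes.camera_params(n); R=F@p["view"][:3,:3]; t=F@p["view"][:3,3]
    q=cv2.undistortPoints(np.array([[[u,v]]],float),p["mtx"],p["dist_coeffs"])[0,0]
    return -R.T@t, R.T@np.r_[q,1]
def atz(n,u,v,z):
    c,d=ray(n,u,v); return c+d*(z-c[2])/d[2]
def proj(n,P):
    p=eyes.camera_params(n); R=F@p["view"][:3,:3]; t=F@p["view"][:3,3]
    return cv2.projectPoints(np.atleast_2d(P).astype(float),cv2.Rodrigues(R)[0],t,p["mtx"],p["dist_coeffs"])[0][:,0]
def tri(a,b):
    (c1,d1),(c2,d2)=ray("top",*a),ray("side",*b)
    s=np.linalg.lstsq(np.c_[d1,-d2],c2-c1,rcond=None)[0]; A,B=c1+s[0]*d1,c2+s[1]*d2
    return (A+B)/2,np.linalg.norm(A-B)
def tool(xdir,ydir):
    x=np.array(xdir,float);x/=np.linalg.norm(x);y=np.array(ydir,float);y-=x*(x@y);y/=np.linalg.norm(y)
    return np.c_[x,y,np.cross(x,y)]
def pose():
    s=get_state(); return s["tcp_pos"],Ro.from_euler("xyz",s["orientation"]).as_matrix()
def inc(P,R=None):
    p,R0=pose(); R=R0 if R is None else R
    return np.round(np.r_[R0.T@(np.array(P)-p)*100,Ro.from_matrix(R0.T@R).as_rotvec()],3)
E
python3 - <<'E'
from h import *
np.set_printoptions(precision=4,suppress=True)
cup=atz("top",425.06,294.8,.026); bore=atz("top",331.4,270.9,.04)
print("cup",cup,"bore",bore)
def cr(x,y,ox,oy,s): return ox+(x+.5)/s-.5, oy+(y+.5)/s-.5
B=[atz("top",*cr(*q,260,235,4.8),.04) for q in [(80,42),(430,132),(403,250),(47,157)]]
print("block",np.array(B)); print([np.linalg.norm(B[i]-B[i-1]) for i in range(4)])
print("bores",[atz("top",*cr(*q,260,235,4.8),.04) for q in [(345,174),(226,143),(127,116)]])
print("lamp tail top", atz("top",*cr(65,118,140,240,4),.179),"side",atz("side",184.2,327.5,.179),tri(cr(65,118,140,240,4),(184.2,327.5)))
print("collar", atz("top",*cr(103,130,140,240,4),.108))
print("rack",np.array([atz("top",*cr(*q,140,240,4),.1) for q in [(52,60),(448,170),(420,285),(22,168)]]))
print("drivers",[atz("top",*cr(*q,140,240,4),.168) for q in [(205,157),(341,196)]])
# rim ellipses in side
th=np.linspace(0,2*np.pi,72)
for c,r,z in((cup,.0255,.026),(cup,.0255,.010),(bore,.0185,.04)):
    for n in("top","side"):
        q=proj(n,np.c_[c[0]+r*np.cos(th),c[1]+r*np.sin(th),z+0*th]); print(n,r,z,q.min(0),q.max(0))
print("R",pose()[1])
# canister, pink
print(tri((190,165),(142,245)),tri((160,228),(153,311)))
E
```

```text
cup [ 0.493  -0.2626  0.026 ] bore [ 0.55   -0.0504  0.04  ]
block [[ 0.6148  0.073   0.04  ]
 [ 0.5692 -0.0909  0.04  ]
 [ 0.514  -0.0768  0.04  ]
 [ 0.5604  0.0888  0.04  ]]
[np.float64(0.05656656202888734), np.float64(0.17003593253032212), np.float64(0.0569537158698867), np.float64(0.1719480915641894)]
bores [array([ 0.5501, -0.0506,  0.04  ]), array([0.5657, 0.0049, 0.04  ]), array([0.5792, 0.0511, 0.04  ])]
lamp tail top [0.543  0.3073 0.179 ] side [0.5408 0.3095 0.179 ] (array([0.5434, 0.3084, 0.1754]), np.float64(9.336080590818456e-06))
collar [0.545 0.307 0.108]
rack [[0.5844 0.3384 0.1   ]
 [0.5219 0.1221 0.1   ]
 [0.461  0.137  0.1   ]
 [0.5258 0.3534 0.1   ]]
drivers [array([0.5236, 0.2377, 0.168 ]), array([0.5031, 0.1684, 0.168 ])]
top 0.0255 0.026 [413.9637 283.6159] [436.1123 306.0395]
side 0.0255 0.026 [404.602  228.3776] [427.1937 243.7601]
top 0.0255 0.01 [412.7116 284.2503] [434.5912 306.3966]
side 0.0255 0.01 [403.7325 233.4219] [426.1157 248.818 ]
top 0.0185 0.04 [323.1649 262.7249] [339.6377 279.1082]
side 0.0185 0.04 [325.3836 260.4419] [342.923  273.2376]
R [[-0.0006  0.3267 -0.9451]
 [ 0.0019 -0.9451 -0.3267]
 [-1.     -0.002  -0.0001]]
(array([0.7657, 0.2474, 0.1603]), np.float64(0.0009616493967926657)) (array([0.6356, 0.3131, 0.139 ]), np.float64(0.0010596304935120788))
```

```bash
cat >> h.py <<'E'
J=[.962,-.272,0]
DN=tool([0,0,-1],J)
CUP=np.array([.493,-.264,0]); BORE=np.array([.550,-.0505,.04])
E
python3 - <<'E'
from h import *
print(inc(CUP+[0,0,.15],DN),inc(CUP+[0,0,.08],DN)); print(proj("top",[.22,-.637,0]))
E
```

```text
[ 8.8090e+00 -2.6361e+01 -3.7968e+01 -9.6200e-01 -1.0000e-03  2.0000e-03] [ 1.5809e+01 -2.6347e+01 -3.7968e+01 -9.6200e-01 -1.0000e-03  2.0000e-03]
[[582.00276588 406.33803206]]
```

Request:
send_rows:
  increments:
    - [1, -3, -4, -0.1, 0, 0]
    - [2, -6, -9, -0.25, 0, 0]
    - [4, -10, -14, -0.4, 0, 0]
    - [5, -14, -20, -0.55, 0, 0]
    - [7, -18, -26, -0.7, 0, 0]
    - [8, -22, -32, -0.85, 0, 0]
    - [8.8, -25, -36, -0.95, 0, 0]
    - [8.8, -26.35, -37.95, -0.962, -0.001, 0.002]
    - [12, -26.35, -37.95, -0.962, -0.001, 0.002]
    - [15.8, -26.35, -37.95, -0.962, -0.001, 0.002]
    - [15.8, -26.35, -37.95, -0.962, -0.001, 0.002]
    - [15.8, -26.35, -37.95, -0.962, -0.001, 0.002]
  hand: 8.8

```text
t: 1.6
tcp_pos: [0.4934, -0.2653, 0.0815]
orientation: [0.768, 1.568, -1.079]
contact_force: [-0.2, -0.2, 0.5]
gripper_width: 0.995
```

Run:
```python
from h import *
print(pose(),get_state()["t"],inc(CUP+[0,0,.0125],DN))
```

```text
(array([ 0.49342693, -0.26526204,  0.08145274]), array([[ 0.00118532,  0.96207716, -0.27277489],
       [-0.00221379, -0.27277189, -0.96207619],
       [-0.99999685,  0.00174423,  0.00180651]])) 1.6 [ 6.895e+00 -8.800e-02 -1.220e-01 -1.000e-03  2.000e-03 -2.000e-03]
```

Request:
send_rows:
  increments:
    - [2, -0.09, -0.12, 0, 0.002, -0.002]
    - [4, -0.09, -0.12, 0, 0.002, -0.002]
    - [6, -0.09, -0.12, 0, 0.002, -0.002]
    - [6.9, -0.09, -0.12, 0, 0.002, -0.002]
    - [6.9, -0.09, -0.12, 0, 0.002, -0.002]
    - [6.9, -0.09, -0.12, 0, 0.002, -0.002]

```text
t: 2.35
tcp_pos: [0.4933, -0.2641, 0.0125]
orientation: [1.433, 1.57, -0.414]
contact_force: [0.1, 0.5, 0.7]
gripper_width: 1.001
```

Run:
```python
from h import *
print(pose()[0],inc(CUP+[0,0,.0125],DN))
a=eyes.grab_frame("top")[235:335,365:485];b=eyes.grab_frame("side")[190:290,356:476]
cv2.imwrite("pics/g1.png",np.hstack([cv2.resize(i,(400,334),interpolation=cv2.INTER_CUBIC) for i in(a,b)]))
```

```text
[ 0.49327567 -0.26414228  0.01249024] [-0.001 -0.03  -0.006 -0.001  0.    -0.001]
```

View pics/g1.png

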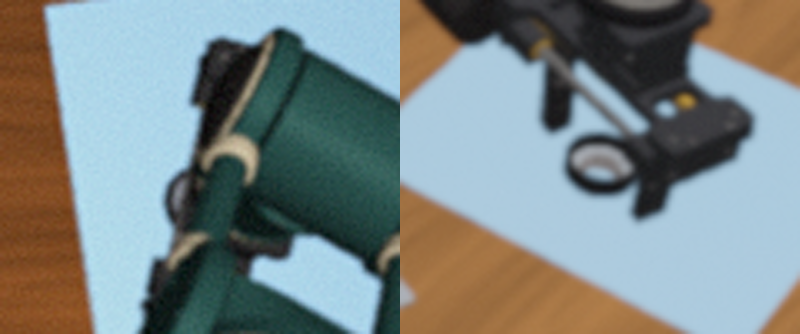

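The side view shows the fingertips straddling the cup, with their midpoint on its centre at about (600,163). Closing and lifting.

Request:
send_rows:
  increments:
    - [0, 0, 0, 0, 0, 0]
    - [0, 0, 0, 0, 0, 0]
    - [0, 0, 0, 0, 0, 0]
    - [0, 0, 0, 0, 0, 0]
    - [0, 0, 0, 0, 0, 0]
    - [-1, 0, 0, 0, 0, 0]
    - [-3, 0, 0, 0, 0, 0]
    - [-5, 0, 0, 0, 0, 0]
    - [-7, 0, 0, 0, 0, 0]
    - [-7, 0, 0, 0, 0, 0]
    - [-7, 0, 0, 0, 0, 0]
  hand: 4.0

```text
t: 3.82
tcp_pos: [0.4923, -0.2635, 0.0814]
orientation: [-1.872, 1.57, 2.564]
contact_force: [-1.1, 0.9, -1.0]
gripper_width: 0.573
```

Run:
```python
from h import *
print(pose()[0],inc(BORE+[0,0,.03],DN))
```

```text
[ 0.49234686 -0.26351271  0.08135748] [ 1.1440e+00 -2.5600e-01 -2.2066e+01 -0.0000e+00 -0.0000e+00  1.0000e-03]
```

Request:
send_rows:
  increments:
    - [0, 0, -2, 0, 0, 0]
    - [0, 0, -5, 0, 0, 0]
    - [0, -0.1, -9, 0, 0, 0]
    - [0, -0.1, -13, 0, 0, 0]
    - [0, -0.2, -17, 0, 0, 0]
    - [0, -0.25, -20, 0, 0, 0]
    - [0.5, -0.26, -21.5, 0, 0, 0]
    - [1.15, -0.26, -22.07, 0, 0, 0]
    - [1.6, -0.26, -22.07, 0, 0, 0]
    - [1.6, -0.26, -22.07, 0, 0, 0]
    - [1.6, -0.26, -22.07, 0, 0, 0]

```text
t: 5.2
tcp_pos: [0.5502, -0.0514, 0.0658]
orientation: [-1.767, 1.57, 2.668]
contact_force: [-0.6, -0.1, -1.6]
gripper_width: 0.568
```

Run:
```python
from h import *
print(pose()[0],inc(BORE+[0,0,.0025],DN))
a=eyes.grab_frame("top")[235:310,282:382];b=eyes.grab_frame("side")[212:312,284:404]
cv2.imwrite("pics/g2.png",np.hstack([cv2.resize(a,(300,225),interpolation=cv2.INTER_CUBIC).repeat(1,0) if 0 else cv2.resize(a,(320,400),interpolation=cv2.INTER_CUBIC) ,cv2.resize(b,(480,400),interpolation=cv2.INTER_CUBIC)]))
th=np.linspace(0,2*np.pi,72)
for z,r in((pose()[0][2]+.0135,.0255),(pose()[0][2]-.0125,.017)):
    c=BORE; q=proj("side",np.c_[c[0]+r*np.cos(th),c[1]+r*np.sin(th),z+0*th]); print("crop side ext",(q.min(0)-[284,212]+.5)*4+[320,0],(q.max(0)-[284,212]+.5)*4+[320,0])
```

```text
[ 0.55021399 -0.05144948  0.06575442] [ 2.325e+00 -4.500e-02 -8.500e-02 -2.000e-03 -0.000e+00  1.000e-03]
crop side ext [475.85709355 133.56522739] [574.97114514 204.08324297]
crop side ext [491.18497389 179.94955638] [556.18892884 226.97506722]
```

View pics/g2.png

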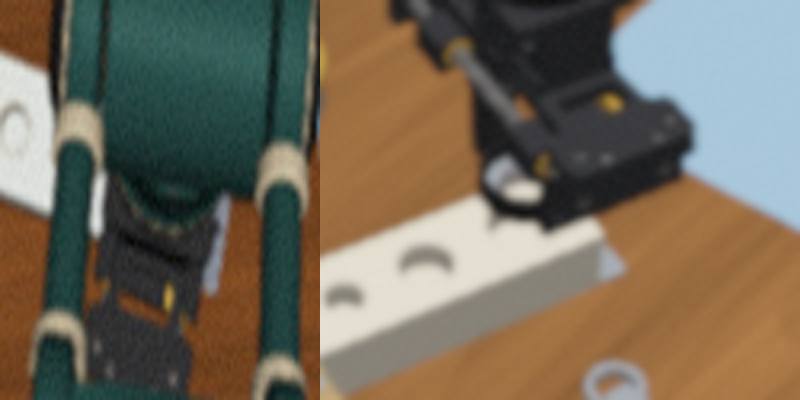

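The top view is blocked by the wrist. In the side view the cup's left edge (~482,180) is within about 1 mm of the prediction. Descending gently.

Request:
send_rows:
  increments:
    - [0, -0.04, -0.08, -0.002, 0, 0.001]
    - [0.5, -0.04, -0.08, -0.002, 0, 0.001]
    - [1.0, -0.04, -0.08, -0.002, 0, 0.001]
    - [1.3, -0.04, -0.08, -0.002, 0, 0.001]
    - [1.5, -0.04, -0.08, -0.002, 0, 0.001]
    - [1.6, -0.04, -0.08, -0.002, 0, 0.001]
    - [1.7, -0.04, -0.08, -0.002, 0, 0.001]
    - [1.7, -0.04, -0.08, -0.002, 0, 0.001]

```text
t: 6.3
tcp_pos: [0.5502, -0.0498, 0.0488]
orientation: [2.294, 1.57, 0.449]
contact_force: [0.4, 0.3, -0.8]
gripper_width: 0.571
```

Request:
send_rows:
  increments:
    - [0.2, 0, 0, 0, 0, 0]
    - [0.4, 0, 0, 0, 0, 0]
    - [0.5, 0, 0, 0, 0, 0]
    - [0.57, 0, 0, 0, 0, 0]
    - [0.57, 0, 0, 0, 0, 0]
    - [0.57, 0, 0, 0, 0, 0]

```text
t: 7.05
tcp_pos: [0.5502, -0.0498, 0.0431]
orientation: [2.17, 1.57, 0.325]
contact_force: [0.6, 1.3, -0.6]
gripper_width: 0.572
```

Request:
send_rows:
  increments:
    - [0, 0, 0, 0, 0, 0]
    - [0, 0, 0, 0, 0, 0]
    - [0, 0, 0, 0, 0, 0]
    - [0, 0, 0, 0, 0, 0]
    - [0, 0, 0, 0, 0, 0]
    - [-1, 0, 0, 0, 0, 0]
    - [-3, 0, 0, 0, 0, 0]
    - [-7, 0, 0, 0, 0, 0]
    - [-12, 0, 0, 0, 0, 0]
    - [-17, 0, 0, 0, 0, 0]
    - [-20, 0, 0, 0, 0, 0]
    - [-20, 0, 0, 0, 0, 0]
  hand: 8.8

```text
t: 8.55
tcp_pos: [0.5522, -0.0501, 0.2474]
orientation: [1.739, 1.563, -0.106]
contact_force: [0.5, -0.3, -0.2]
gripper_width: 0.995
```

Run:
```python
from h import *
LAMP=np.array([.544,.3075,.141])
print(pose()[0],inc(LAMP+[0,0,.09],DN),inc(LAMP+[0,0,.002-.019],DN))
a=eyes.grab_frame("top")[235:335,282:382];b=eyes.grab_frame("side")[212:312,284:384]
cv2.imwrite("pics/g3.png",np.hstack([cv2.resize(i,(400,400),interpolation=cv2.INTER_CUBIC) for i in(a,b)]))
th=np.linspace(0,2*np.pi,72)
for n,o in(("top",[282,235]),("side",[284,212])):
  for z,r in((.056,.0255),(.056,.0215),(.04,.0255)):
    c=BORE; q=proj(n,np.c_[c[0]+r*np.cos(th),c[1]+r*np.sin(th),z+0*th]); print(n,z,r,(q.min(0)-o+.5)*4,(q.max(0)-o+.5)*4)
```

```text
[ 0.55219882 -0.05007048  0.24736979] [ 1.6000e+00 -1.0477e+01 -3.4199e+01  2.0000e-03 -1.0000e-03 -8.0000e-03] [ 1.2300e+01 -1.0561e+01 -3.4185e+01  2.0000e-03 -1.0000e-03 -8.0000e-03]
top 0.056 0.0255 [154.74484143  96.74429425] [246.74703484 188.22826402]
top 0.056 0.0215 [161.96286176 103.88020218] [239.53401278 181.01497278]
top 0.04 0.0255 [154.41614716 100.61052903] [245.23779182 190.93794973]
side 0.056 0.0255 [155.02112494 165.23838225] [252.68927028 235.78611874]
side 0.056 0.0215 [162.68058152 170.60490446] [245.02306053 230.08150586]
side 0.04 0.0255 [154.4666552  186.26245749] [251.17620707 256.81434627]
```

View pics/g3.png

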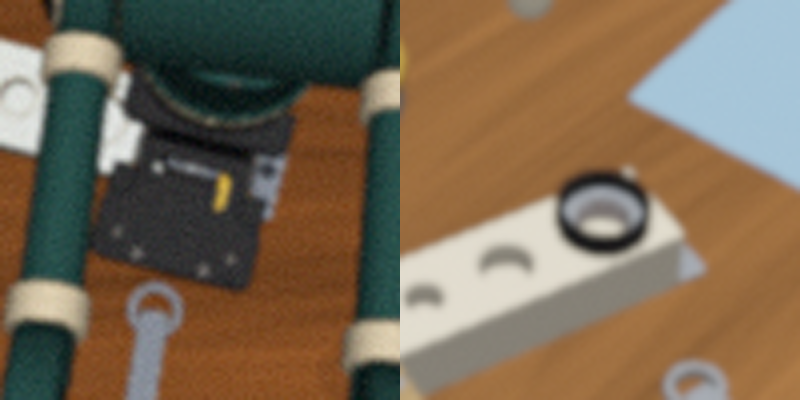

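The cup sits home in the bore: black ring at (556–648, 170–256) in the crop, matching the prediction. Moving on to the lamp, with a reduced opening to clear the pink lamp and the drivers.

Request:
send_rows:
  increments:
    - [0, -0.5, -2, 0, 0, -0.002]
    - [0, -1.5, -6, 0, 0, -0.004]
    - [0, -3, -11, 0, 0, -0.008]
    - [0, -5, -17, 0, 0, -0.008]
    - [0, -7, -23, 0, 0, -0.008]
    - [0.5, -9, -28, 0, 0, -0.008]
    - [1, -10, -32, 0, 0, -0.008]
    - [1.6, -10.5, -34.2, 0.002, -0.001, -0.008]
    - [1.6, -10.5, -34.2, 0.002, -0.001, -0.008]
    - [1.6, -10.5, -34.2, 0.002, -0.001, -0.008]
  hand: 5.0

```text
t: 9.9
tcp_pos: [0.5413, 0.3068, 0.2265]
orientation: [-1.31, 1.562, 3.126]
contact_force: [0.2, 0.3, 0.2]
gripper_width: 0.565
```

Run:
```python
from h import *
LAMP=np.array([.5437,.3075,.141])
print(pose()[0],inc(LAMP+[0,0,.002-.019],DN))
b=eyes.grab_frame("side"); cv2.imwrite("pics/g4.png",cv2.resize(b[240:400,100:300],(800,640))[:600])
```

```text
[0.5413003  0.30683731 0.22648714] [ 1.0246e+01  3.0000e-01 -1.5200e-01 -1.0000e-03  2.0000e-03  8.0000e-03]
```

View pics/g4.png

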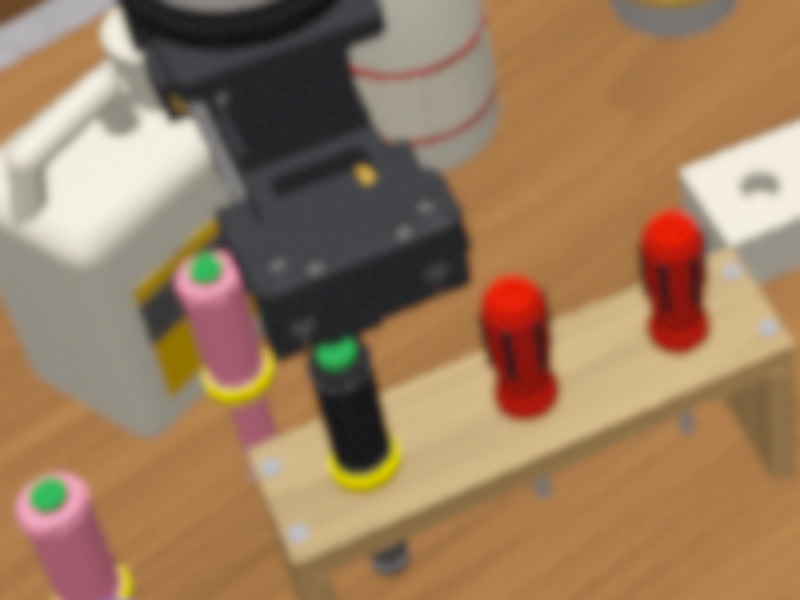

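The gripper body hides the fingers. The lamp tail is at (337,350) under the gripper and the surroundings are clear. Descending while watching the force.

Request:
send_rows:
  increments:
    - [1, 0.3, -0.15, 0, 0.002, 0.008]
    - [3, 0.3, -0.15, 0, 0.002, 0.008]
    - [3.5, 0.3, -0.15, 0, 0.002, 0.008]
    - [4.5, 0.3, -0.15, 0, 0.002, 0.008]
    - [5.5, 0.3, -0.15, 0, 0.002, 0.008]
    - [6.5, 0.3, -0.15, 0, 0.002, 0.008]
    - [6.5, 0.3, -0.15, 0, 0.002, 0.008]

```text
t: 10.82
tcp_pos: [0.5436, 0.3083, 0.1607]
orientation: [-1.357, 1.569, 3.08]
contact_force: [0.5, -0.2, -0.3]
gripper_width: 0.561
```

Request:
send_rows:
  increments:
    - [1, 0, 0, 0, 0, 0]
    - [2, 0, 0, 0, 0, 0]
    - [3, 0, 0, 0, 0, 0]
    - [3.7, 0, 0, 0, 0, 0]
    - [3.7, 0, 0, 0, 0, 0]
    - [3.7, 0, 0, 0, 0, 0]

```text
t: 11.58
tcp_pos: [0.5445, 0.3087, 0.1253]
orientation: [2.813, 1.569, 0.966]
contact_force: [-1.2, -0.6, 0.5]
gripper_width: 0.566
```

Request:
send_rows:
  increments:
    - [0, 0, 0, 0, 0, 0]
    - [0, 0, 0, 0, 0, 0]
    - [0, 0, 0, 0, 0, 0]
    - [0, 0, 0, 0, 0, 0]
    - [0, 0, 0, 0, 0, 0]
    - [0, 0, 0, 0, 0, 0]
  hand: 1.5

```text
t: 12.32
tcp_pos: [0.5444, 0.3087, 0.1254]
orientation: [2.848, 1.569, 1.001]
contact_force: [-0.6, 0.7, 1.5]
gripper_width: 0.276
```

Request:
send_rows:
  increments:
    - [-0.5, 0, 0, 0, 0, 0]
    - [-2, 0, 0, 0, 0, 0]
    - [-4, 0, 0, 0, 0, 0]
    - [-6.5, 0, 0, 0, 0, 0]
    - [-9, 0, 0, 0, 0, 0]
    - [-11.5, 0, 0, 0, 0, 0]
    - [-14, 0, 0, 0, 0, 0]
    - [-16, 0, 0, 0, 0, 0]
    - [-17, 0, 0, 0, 0, 0]
    - [-17, 0, 0, 0, 0, 0]
    - [-17, 0, 0, 0, 0, 0]

```text
t: 13.7
tcp_pos: [0.5437, 0.3081, 0.2939]
orientation: [-1.419, 1.57, 3.018]
contact_force: [-0.6, 0.2, -0.8]
gripper_width: 0.273
```

```bash
cat >> h.py <<'E'
CC=BORE+[0,0,.003]
def final(az,d=.10,off=.0984,sl=np.pi/4):
    x=np.array([np.sin(sl)*np.cos(az),np.sin(sl)*np.sin(az),-np.cos(sl)])
    y=np.array([np.cos(az),np.sin(az),0]); return CC-x*(d+off),x,tool(x,y)
E
python3 - <<'E'
from h import *
s=get_state(); print(pose()[0],s["joint_positions"])
for a in(-.275,0):
    P,x,R=final(a); print(P,inc(P,R)); print("high",inc(P+[0,0,.1],DN))
b=eyes.grab_frame("side"); cv2.imwrite("pics/g5.png",b[100:400,50:450])
E
```

```text
[0.54371206 0.30812591 0.29385324] [4.75347020e-01 1.41986728e-01 1.64807231e+00 7.13429941e-04
 1.35255343e+00 7.51207406e-01]
[ 0.41498138 -0.01240468  0.18328999] [ 1.1067e+01 -3.6370e+00  3.4346e+01 -1.0000e-03  1.0000e-03  7.8700e-01]
high [ 1.0670e+00 -3.6490e+00  3.4348e+01 -0.0000e+00  0.0000e+00  1.0000e-03]
[ 0.40971001 -0.0505      0.18328999] [11.067 -3.106 38.155 -0.262  0.108  0.782]
high [ 1.0670e+00 -3.1180e+00  3.8157e+01 -0.0000e+00  0.0000e+00  1.0000e-03]
```

View pics/g5.png

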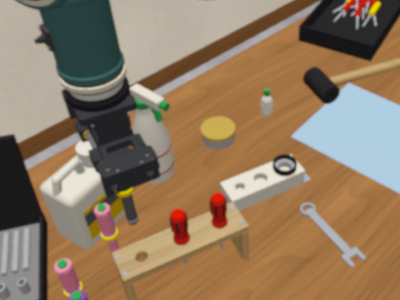

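The lamp is out of the rack and held in the fingers, lens at about (130,215), and the cup is still in its bore at (284,165). Carrying it over.

Request:
send_rows:
  increments:
    - [0, -0.2, 1.5, 0, 0, 0]
    - [0, -0.5, 4, 0, 0, 0]
    - [0, -1, 8, 0, 0, 0]
    - [0, -1.5, 12, 0, 0, 0]
    - [0, -2, 17, 0, 0, 0]
    - [0, -2.5, 22, 0, 0, 0]
    - [0, -3, 27, 0, 0, 0]
    - [0, -3.3, 31, 0, 0, 0]
    - [0, -3.6, 33.5, 0, 0, 0.02]
    - [0, -3.6, 34.3, 0, 0, 0.08]
    - [0, -3.6, 34.3, 0, 0, 0.18]
    - [0, -3.6, 34.3, 0, 0, 0.3]
    - [0, -3.6, 34.3, 0, 0, 0.42]
    - [0, -3.6, 34.3, 0, 0, 0.54]
    - [0, -3.6, 34.3, 0, 0, 0.66]
    - [0, -3.6, 34.3, 0, 0, 0.76]
    - [0, -3.6, 34.3, 0, 0, 0.787]
    - [0, -3.6, 34.3, 0, 0, 0.787]

```text
t: 16.0
tcp_pos: [0.4155, -0.0119, 0.294]
orientation: [1.572, 0.785, -0.275]
contact_force: [0.3, 0.3, -0.7]
gripper_width: 0.273
```

Run:
```python
from h import *
s=get_state(); p,R=pose(); print(p,R[:,0],s["joint_positions"])
P,x,Rf=final(-.275,off=.1); print(P,inc(P,Rf),inc(P+[0,0,.03],Rf))
```

```text
[ 0.41552682 -0.01185985  0.29403441] [ 0.68096484 -0.19217211 -0.7066518 ] [ 0.15295952 -0.81378398  2.50414757 -0.43938347  0.76203962  0.64065544]
[ 0.41389252 -0.01209746  0.18442136] [ 7.639e+00 -7.862e+00  7.500e-02 -1.000e-03  0.000e+00 -1.000e-03] [ 5.519e+00 -5.740e+00  7.300e-02 -1.000e-03  0.000e+00 -1.000e-03]
```

```bash
cat > k.py <<'E'
from h import *
from scipy.optimize import least_squares
A,B,H,L=.507,.567,.25,.3345
lo=np.array([-2.63,-.94,.31,-1.31,0,-2.55]);hi=np.array([2.63,2.18,2.57,4.45,2.66,2.55])
C=np.array([[1,0,0],[0,0,-1],[0,1,0.]])
def fk(q):
    R=Ro.from_euler("ZYXYX",[q[0],q[1]+q[2]-np.pi/2,q[3],q[4],q[5]]).as_matrix()@C
    r=A*np.sin(q[1])+B*np.sin(q[1]+q[2]); z=H+A*np.cos(q[1])+B*np.cos(q[1]+q[2])
    return np.array([r*np.cos(q[0]),r*np.sin(q[0]),z])+R[:,0]*L,R
def ik(P,R,q0):
    f=lambda q:(lambda p,r:np.r_[(p-P)*3,(Ro.from_matrix(R.T@r)).as_rotvec()])(*fk(q))
    s=least_squares(f,np.clip(q0,lo+.01,hi-.01),bounds=(lo,hi)); return s.x,np.linalg.norm(s.fun)
E
python3 - <<'E'
from k import *
np.set_printoptions(precision=3,suppress=True)
q=get_state()["joint_positions"]; p,R=pose(); print(fk(q)[0]-p,Ro.from_matrix(R.T@fk(q)[1]).magnitude())
for az in (-45,-60,-75):
  a=np.radians(az)
  for roll in (0,45,90):
    P,x,Rf=final(a,off=.1004); Rf=Rf@Ro.from_rotvec([np.radians(-roll),0,0]).as_matrix()
    qq=q
    for h in(.11,.05,0): qq,e=ik(P+[0,0,h],Rf,qq); print(az,roll,h,qq,round(e,4))
P,x,Rf=final(np.radians(-60),off=.1004); print(P, inc(P+[0,0,.11],Rf),inc(P,Rf))
E
```

```text
Traceback (most recent call last):
  File "k.py", line 7, in fk
    R=Ro.from_euler("ZYXYX",[q[0],q[1]+q[2]-np.pi/2,q[3],q[4],q[5]]).as_matrix()@C
      ~~~~~~~~~~~~~^^^^^^^^^^^^^^^^^^^^^^^^^^^^^^^^^^^^^^^^^^^^^^^^^
  File "scipy/spatial/transform/_rotation.pyx", line 1413, in scipy.spatial.transform._rotation.Rotation.from_euler
ValueError: Expected axis specification to be a non-empty string of upto 3 characters, got ZYXYX
```

```bash
sed -i 's/R=Ro.from_euler.*/R=(Ro.from_euler("ZYX",[q[0],q[1]+q[2]-np.pi\/2,q[3]])*Ro.from_euler("YX",[q[4],q[5]])).as_matrix()@C/' k.py
python3 - <<'E'
from k import *
np.set_printoptions(precision=3,suppress=True)
q=get_state()["joint_positions"]; p,R=pose(); print(fk(q)[0]-p,Ro.from_matrix(R.T@fk(q)[1]).magnitude())
for az in (-45,-60,-75):
  a=np.radians(az)
  for roll in (0,45,90):
    P,x,Rf=final(a,off=.1004); Rf=Rf@Ro.from_rotvec([np.radians(-roll),0,0]).as_matrix()
    qq=q
    for h in(.11,.05,0): qq,e=ik(P+[0,0,h],Rf,qq); print(az,roll,h,qq,round(e,4))
P,x,Rf=final(np.radians(-60),off=.1004); print(P, inc(P+[0,0,.11],Rf),inc(P,Rf))
E
```

```text
[ 0.004 -0.023  0.   ] 5.672614660877108e-16
-45 0 0.11 [ 0.655 -0.356  2.276 -0.836  1.236  1.736] 0.0
-45 0 0.05 [ 0.655 -0.291  2.347 -0.878  1.147  1.847] 0.0
-45 0 0 [ 0.655 -0.217  2.396 -0.925  1.071  1.954] 0.0
-45 45 0.11 [ 0.655 -0.356  2.276 -0.836  1.236  0.951] 0.0
-45 45 0.05 [ 0.655 -0.291  2.347 -0.878  1.147  1.061] 0.0
-45 45 0 [ 0.655 -0.217  2.396 -0.925  1.071  1.169] 0.0
-45 90 0.11 [ 0.655 -0.356  2.276 -0.836  1.236  0.165] 0.0
-45 90 0.05 [ 0.655 -0.291  2.347 -0.878  1.147  0.276] 0.0
-45 90 0 [ 0.655 -0.217  2.396 -0.925  1.071  0.383] 0.0
-60 0 0.11 [ 0.655 -0.133  2.104 -0.795  1.379  1.948] 0.0
-60 0 0.05 [ 0.655 -0.07   2.167 -0.817  1.292  2.04 ] 0.0
-60 0 0 [ 0.655 -0.004  2.208 -0.843  1.219  2.124] 0.0
-60 45 0.11 [ 0.655 -0.133  2.104 -0.795  1.379  1.162] 0.0
-60 45 0.05 [ 0.655 -0.07   2.167 -0.817  1.292  1.255] 0.0
-60 45 0 [ 0.655 -0.004  2.208 -0.843  1.219  1.339] 0.0
-60 90 0.11 [ 0.655 -0.133  2.104 -0.795  1.379  0.377] 0.0
-60 90 0.05 [ 0.655 -0.07   2.167 -0.817  1.292  0.469] 0.0
-60 90 0 [ 0.655 -0.004  2.208 -0.843  1.219  0.553] 0.0
-75 0 0.11 [ 0.608  0.06   1.919 -0.729  1.511  2.096] 0.0
-75 0 0.05 [ 0.608  0.117  1.975 -0.737  1.426  2.173] 0.0
-75 0 0 [ 0.608  0.175  2.012 -0.749  1.356  2.238] 0.0
-75 45 0.11 [ 0.608  0.06   1.919 -0.729  1.511  1.311] 0.0
-75 45 0.05 [ 0.608  0.117  1.975 -0.737  1.426  1.387] 0.0
-75 45 0 [ 0.608  0.175  2.012 -0.749  1.356  1.453] 0.0
-75 90 0.11 [ 0.608  0.06   1.919 -0.729  1.511  0.526] 0.0
-75 90 0.05 [ 0.608  0.117  1.975 -0.737  1.426  0.602] 0.0
-75 90 0 [ 0.608  0.175  2.012 -0.749  1.356  0.668] 0.0
[0.479 0.072 0.185] [ 2.669  2.75  -9.823  0.545 -0.546 -0.   ] [10.442 -5.033 -9.815  0.545 -0.546 -0.   ]
```

Run:
```python
from k import *
np.set_printoptions(precision=3,suppress=True)
P,x,Rf=final(np.radians(-60),off=.1004); Rf=Rf@Ro.from_rotvec([-np.pi/2,0,0]).as_matrix()
i=inc(P+[0,0,.12],Rf); print(i)
q=get_state()["joint_positions"]; p,R=pose()
for s in np.linspace(.2,1,5):
    Rs=R@Ro.from_rotvec(i[3:]*s).as_matrix(); Ps=p+R@i[:3]*s/100
    q,e=ik(Ps,Rs,q); print(s,q,round(e,4),"lens",Ps+Rs[:,0]*.1)
```

```text
[ 1.963  3.458 -9.823 -0.987 -0.397 -0.398]
0.2 [ 0.387 -0.668  2.416 -0.619  0.943  0.757] 0.0 lens [ 0.489 -0.021  0.221]
0.4 [ 0.476 -0.528  2.33  -0.674  1.065  0.684] 0.0 lens [ 0.494 -0.012  0.221]
0.6000000000000001 [ 0.547 -0.393  2.246 -0.716  1.18   0.59 ] 0.0 lens [ 0.5   -0.004  0.223]
0.8 [ 0.605 -0.263  2.167 -0.753  1.29   0.481] 0.0 lens [0.507 0.003 0.227]
1.0 [ 0.655 -0.142  2.093 -0.792  1.393  0.361] 0.0 lens [0.515 0.011 0.234]
```

Smooth, with good clearance from the joint limits.

Request:
send_rows:
  increments:
    - [0.1, 0.17, -0.5, -0.05, -0.02, -0.02]
    - [0.2, 0.35, -1, -0.1, -0.04, -0.04]
    - [0.4, 0.7, -2, -0.2, -0.08, -0.08]
    - [0.6, 1.04, -2.95, -0.296, -0.119, -0.119]
    - [0.8, 1.4, -3.9, -0.395, -0.159, -0.159]
    - [1.0, 1.73, -4.9, -0.494, -0.199, -0.199]
    - [1.2, 2.1, -5.9, -0.59, -0.238, -0.238]
    - [1.4, 2.42, -6.9, -0.69, -0.278, -0.278]
    - [1.6, 2.77, -7.85, -0.79, -0.318, -0.318]
    - [1.8, 3.1, -8.8, -0.89, -0.357, -0.358]
    - [1.96, 3.46, -9.82, -0.987, -0.397, -0.398]
    - [1.96, 3.46, -9.82, -0.987, -0.397, -0.398]
    - [1.96, 3.46, -9.82, -0.987, -0.397, -0.398]

```text
t: 17.62
tcp_pos: [0.48, 0.0725, 0.3052]
orientation: [0.002, 0.786, -1.046]
contact_force: [1.2, -0.2, -1.3]
gripper_width: 0.276
```

Run:
```python
from k import *
np.set_printoptions(precision=3,suppress=True)
P,x,Rf=final(np.radians(-60),off=.1004); Rf=Rf@Ro.from_rotvec([-np.pi/2,0,0]).as_matrix()
p,R=pose(); print(p,P,R[:,0],x,inc(P,Rf))
cv2.imwrite("pics/g6.png",eyes.grab_frame("side")[100:400,100:500])
```

```text
[0.48  0.073 0.305] [0.479 0.072 0.185] [ 0.354 -0.612 -0.707] [ 0.354 -0.612 -0.707] [ 8.509 -0.104 -8.525 -0.001 -0.001 -0.001]
```

View pics/g6.png

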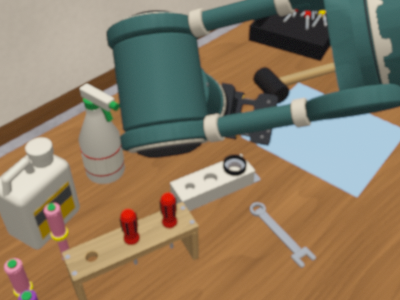

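The arm hides the lamp from the side camera. The cup at (234,164) and both drivers are undisturbed. Lowering straight down while checking force.

Request:
send_rows:
  increments:
    - [0.7, 0, -0.7, 0, 0, 0]
    - [1.5, 0, -1.5, 0, 0, 0]
    - [2.5, 0, -2.5, 0, 0, 0]
    - [3.5, -0.05, -3.5, 0, 0, 0]
    - [4.5, -0.1, -4.5, 0, 0, 0]
    - [5.5, -0.1, -5.5, 0, 0, 0]
    - [6.5, -0.1, -6.5, 0, 0, 0]
    - [7.5, -0.1, -7.5, 0, 0, 0]
    - [8.2, -0.1, -8.2, 0, 0, 0]
    - [8.5, -0.1, -8.53, 0, 0, 0]
    - [8.5, -0.1, -8.53, 0, 0, 0]
    - [8.5, -0.1, -8.53, 0, 0, 0]

```text
t: 19.18
tcp_pos: [0.4792, 0.0722, 0.1856]
orientation: [0.003, 0.785, -1.045]
contact_force: [-0.6, 1.0, -1.2]
gripper_width: 0.276
```

Run:
```python
from k import *
np.set_printoptions(precision=4,suppress=True)
p,R=pose(); x=R[:,0]; lens=p+.1004*x; v=CC-lens; print(p,get_state()["gripper_width"]);print("lens",lens,"ahead",v@x,"off",np.linalg.norm(v-x*(v@x)),"tilt",np.degrees(np.arccos(-x[2])))
print("proj top lens/cup/collar",proj("top",[lens,CC,lens-.079*x]),"side",proj("side",[lens,CC,lens-.079*x]))
a=eyes.grab_frame("top")[200:320,240:400];b=eyes.grab_frame("side")[180:300,230:390]
cv2.imwrite("pics/g7.png",np.vstack([cv2.resize(i,(400,300),interpolation=cv2.INTER_CUBIC) for i in(a,b)]))
```

```text
[0.4792 0.0722 0.1856] 0.2759107036733182
lens [0.5149 0.0108 0.1146] ahead 0.1005487413787758 off 0.0008176145860543757 tilt 45.0152261046114
proj top lens/cup/collar [[303.7739 283.974 ]
 [331.4989 270.7589]
 [279.2184 295.8646]] side [[327.0569 265.9618]
 [334.2478 265.7627]
 [320.4634 266.4918]]
```

View pics/g7.png

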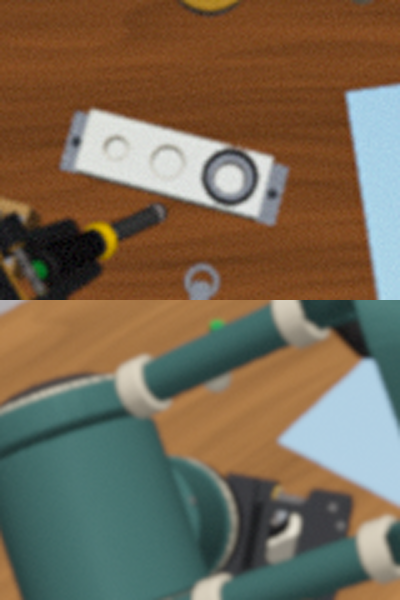

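In the top view the lens is at (160,210), predicted (159,210). The collar is at (102,240), predicted (98,240), and the cup at (230,177), predicted (230,176). Everything agrees, so I'm handing in.

Request:
send_rows:
  increments:
    - [0, 0, 0, 0, 0, 0]
    - [0, 0, 0, 0, 0, 0]

```text
t: 19.52
tcp_pos: [0.479, 0.0721, 0.1853]
orientation: [0.002, 0.785, -1.045]
contact_force: [-0.3, 1.1, -2.1]
gripper_width: 0.278
```

```bash
python3 -c "
from plant import env
print(env.job_done())"
```

```text
the job is handed in; nothing more can be done
None
```

The cup is seated in the largest bore, race up and released. The job was handed in at about 19.5 s with the arm still holding the lamp over it; no verdict came back.

- **Lamp pose:** by calculation from the arm's pose, the lamp slants 45.0°. The lens is about 115 mm up and 100 mm from the cup centre, and the axis passes within about 1 mm of it.
- **Cup:** in the last top view the cup, lens and collar were within about 2 px of where I predicted them. That view checks the cup's position in the bore; an earlier side view, after release, showed it fully home.
- **Grip:** the fingers read about 24 mm, as expected around the 25 mm lamp body, and no unusual contact forces appeared during the moves.
- **Changed approach:** my first plan held the lamp from the robot's side of the block. That pose was out of the arm's reach, so I turned it to point from the front left instead.
- **Not checked:** in the final pose the arm blocked the side camera, so the lens height rests on the arm's pose and the top view. The drivers were last seen in place just before the final lowering. I did not look again at all the other bench items afterwards.

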